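Release and lift off the service panel of a portable analyser

ROBOT

A 6-joint arm with a two-finger parallel gripper is mounted at the origin on the work surface. World frame = base frame: x ahead of the robot, y to its left, z up, the work surface at z = 0. Lengths are in m, angles in degrees, forces in N, time in s.
With the tool pointing down it reaches from about 0.25 to 0.725 m from the base axis. Payload 9.7 kg.
Tool frame: the origin (TCP) lies at the centre of the arm's flange, where the gripper is bolted on; the fingertips stand 173 mm ahead of it and the grasp point (between the pads) lies 155 mm ahead of it; z points along the fingers, y is the line along which they close (so a half turn about z gives the same grasp; the last joint's range is limited). The gripper opens to 85 mm and grips with 20 to 120 N. Pads are 22 mm wide; open, the fingers measure 114 mm over their backs; the gripper's body (76 mm by 85 mm) begins 54 mm behind the grasp point. The pads swing forward as they close: fully open they stand 13 mm farther back than shut.
Start: joints at [-66.234, 4.979, 10.078, 95.1, 0, 90], TCP at [0.222, -0.503, 0.405] pointing down, gripper open.
Joint ranges: [-179.16, 179.16], [-48.56, 103.87], [-65.8, 70.77], [-126.05, 130.52], [-82.76, 87.17], [-180, 180]. Speed limits (degrees/s): [127.2, 127.2, 147.25, 180, 180, 180].

INTERFACE

Orientations are given as [roll, pitch, yaw] about the fixed x, y, z axes, in that order (R = Rz(yaw) Ry(pitch) Rx(roll)).
In Python, from workcell import monitor, camera, get_calibration, bot gives the robot as it stands.
- The arm moves only by the tool carry_out, never from a script. Its argument "targets" is text: rows parted by semicolons, each of 7 numbers parted by spaces: the shift along the tool's x, y, z in units of 0.04 m (1.0 is 0.04 m), then the turn, a rotation vector about the tool's x, y, z in units of 0.1 rad (1.0 is 0.1 rad), then the opening, from -1 (shut) to 1 (fully open), so that 0 is half open. A call has exactly 8 rows; each row shifts and turns the commanded pose from where the row before left it, along the tool's axes as they then stand; what a row does not reach is not made up. A row lasts 1/12 s, in which the tool goes at most 41.7 mm and 7.16 degrees, less where a joint would pass 70% of its speed; a pose out of reach is approached as far as the arm can. A call with a number of a shift or a turn outside -1 to 1 is refused whole. A call with a gripper value outside its range is refused whole. The fingers move at their own pace and stop on an object; "newtons" is the grip in N (left out, the last holds). Time passes only in rows, so rows that do not move let the fingers close, or fill a call up. It gives the time, the measured TCP pose, the force, the opening and the grip force at its end, in the units of the state.
- monitor.get_obs(): the state, without advancing time (a new reading comes with each control period).
- camera(name): name is "scene" or "top"; returns the picture (400x640x3 uint8, red, green, blue); there is no depth.
- get_calibration(name): a dict with "fx", "fy", "cx", "cy" (pixels), "view" (4x4, takes a point from world to camera coordinates). Camera axes: x right, y down, z forward; pixel columns grow to the right and rows downward; lengths in m; the calibration is good to about 2 mm. A picture is of the moment at which its call begins. get_calibration takes no time and is no camera call.
- bot.job_done(): hands the job in; it is judged then, once.
The state is a dict: "time": time; "q": joint angles; "qd": joint speeds; "joint_efforts": joint torques, N m; "ee_pos": TCP position; "tcp_rot": TCP orientation; "wrist_force": force on the tool from outside, world axes, zero at the start; "torque": the same for the moment, N m; "opening": finger opening in m; "grasp_force": force on a finger pad.
Only numpy, scipy, OpenCV 4.12 (cv2) and the standard library are available. Lean on these libraries where they do the work, as an engineer would, in place of code of your own. Each camera call takes 0.05 s, during which the arm holds its last target. There are 200 camera calls.

TASK

Take the snap-in service panel off the analyser: gently press its springy snap tab inward and keep it pressed while that end of the panel rises clear of the lip, then lift the panel off by its rib. Lay it flat and right way up inside the white tray, setting it down gently, let go, and leave the small bottle and the jar undisturbed.

Things in the scene. Friction and masses are not known exactly. Their poses are not given: they have to be found in the camera images.
- analyser: Black rugged case, fixed, 270 (x) by 260 (y) by 90 mm; origin at bench level, 125 mm behind its front (-x) face, midway in y; x to the back, y to its left, z up. Deck 90 mm above the bench. The panel sits in a 153 by 103 mm recess, 12 mm deep, centred at x 0, y -50 mm (about 1.5 mm clearance all round).
- lip (a point): Edge of the recess's front side (analyser x -76, y -65, z 90 mm). Along it the deck is a lip 4 mm thick with a pocket beneath, where the panel's nose is caught. Once raised clear, the nose rests on top of the lip and the tab end stays about 11 mm proud. If the tab is let go before the end has risen, it catches again.
- ejector (a point): Sprung rubber pad in the recess floor under the tab end (analyser x -45, y -50, z 78 mm); it pushes that end up with 3 to 5 N through 9 mm once the nose is free, unless the friction of what presses the tab holds it down: then move up with it, still pressing.
- panel: Grey plastic service panel, 150 (x) by 100 (y) by 12 mm thick plate, about 0.2 kg; origin at the centre of its underside, x from the tab end (-x) to the other end, z up. In the middle of its top stands a grip rib, 70 mm long (x), 12 mm wide (y), 26 mm tall, centred at x 0, y 0, top at z 38 mm. Nearly flush with the deck when latched.
- tab_end (a point): Point on the panel's top face at its tab end (panel x -66, y 42, z 12 mm). About level with the deck (90 to 92 mm above the bench) when latched, about 10 mm higher when popped up.
- snap_tab: The panel's springy snap tab: a grey arm along the panel's -x end, rooted at its +y side (origin at the root: panel x -73, y 35, z 0 mm), running 70 mm towards -y and flexing in the panel's plane. 50 mm from the root it carries a catch nose pointing to -x and, above, a post with a thumb pad. It breaks at 15 N, pressed too hard or pulled against the lip while caught.
- pad_axis (a point): Point on the tab's post at the middle height of its thumb pad (panel x -77, y -15, z 28 mm at rest; 16 mm above the deck). The pad is 26 mm wide (y), from z 16 to 40 mm, its outer face looking to -x. How far that face stands out differs from unit to unit and is in no reading: anywhere from panel x -83 to -107 mm.
- nose (a point): Tip of the catch nose under the lip (panel x -82, y -15, z 4 mm at rest). Pressing the pad towards panel +x: the panel first shifts in its clearance (up to 3 mm), then the arm flexes, from 2 N to 7.5 N plus friction where the nose is free, at 4 to 5 mm of pad travel, and meets a hard stop at about 6 mm, about 10 N.
- tray: White plastic tray, fixed, 240 (x) by 190 (y) by 18 mm, walls 4 mm; origin at the centre of its underside; the inner floor is 4 mm above the bench. Lies on the other side of the bench middle from the analyser, left or right.
- reagent: Small white bottle, 32 mm across, 62 mm tall, standing on the analyser's deck, back left corner; origin at the centre of its underside. Leave alone.
- jar: Small clear jar, 32 mm across, 50 mm tall, on the bench in the middle, nearer the robot; origin at the centre of its underside. Leave alone.
Mind the look-alikes: they are no part of the job. There is more than one size of the panel; the one meant has the size given above.

How it is judged:
By the outcome, as a careful person would: the job done as asked, in the order asked, and still so for the second after the job is handed in, with the robot touching nothing.
It also fails if it takes over 64 s, if anything falls off the work surface, if the arm or the gripper's body presses on something with over 40 N, if the wrist force passes 120 N, or if a joint passes its speed limit or range.

## Working session

There is one attempt and no reset: what is moved stays moved. The work goes in short steps, Python scripts to look and compute and a tool call to move; the robot and the scene stay as the last step left them, time stands still between calls to the robot, and variables do not carry over. Pictures are saved under pics/ and viewed, at most 10 in all, crops included, and the job is handed in when it is done.

Besides the shell and the picture viewer there is one more tool, called after "Call:" as name(argument=value, ...) on one line, values as JSON. carry_out: Moves the arm, as the interface text tells. Shifts and turns lie within -1 to 1; 1 stands for 0.04 m of shift or 0.1 rad of turn. Its arguments: {"type":"object","properties":{"targets":{"type":"string"},"newtons":{"type":"number"}},"required":["targets"]}

```bash
mkdir -p pics
python3 - <<'E'
from workcell import monitor,camera,get_calibration,bot
import cv2,numpy as np
for n in("scene","top"):
    cv2.imwrite(f"pics/{n}0.png",camera(n)[:,:,::-1]); c=get_calibration(n);print(n,{k:np.round(v,4).tolist() for k,v in c.items()})
print(monitor.get_obs())
E
```

```text
scene {'fx': 450.0954, 'fy': 450.0954, 'cx': 317.4982, 'cy': 200.4186, 'view': [[-0.3929, 0.9196, -0.0032, 0.2138], [0.4747, 0.1998, -0.8571, -0.1432], [-0.7875, -0.3383, -0.5151, 1.6368], [0.0, 0.0, 0.0, 1.0]]}
top {'fx': 426.0122, 'fy': 426.0122, 'cx': 325.3745, 'cy': 206.4163, 'view': [[-0.015, -0.9996, 0.0233, -0.0515], [-0.9937, 0.0123, -0.1118, 0.4912], [0.1114, -0.0248, -0.9935, 1.0313], [0.0, 0.0, 0.0, 1.0]]}
{'time': 0.1, 'q': array([-6.62340083e+01,  5.00831003e+00,  1.00385228e+01,  9.50997145e+01,
       -6.15269812e-04,  8.99987932e+01]), 'qd': array([ 0.08367041, -0.06702927,  0.15343639,  0.03168709,  0.07407109,
        0.05960453]), 'joint_efforts': array([ 1.81899064e-03, -5.21561408e+01,  4.65651548e+01,  1.60787377e-02,
        1.50823548e-04, -6.65471092e-07]), 'ee_pos': array([ 0.22165049, -0.50336088,  0.40404615]), 'tcp_rot': array([-1.79930498e+02,  6.13805516e-04,  2.37671992e+01]), 'wrist_force': array([-0.58525733, -0.29595438,  0.02088539]), 'torque': array([-0.02542413,  0.01832058, -0.04296289]), 'grasp_force': 0.0, 'opening': 0.08522123566420928}
```

View pics/scene0.png

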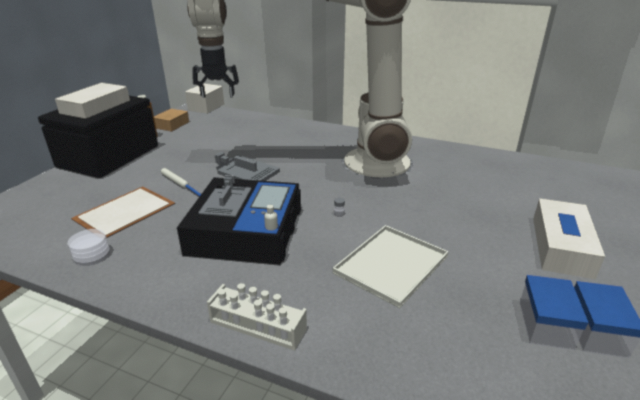

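View pics/top0.png

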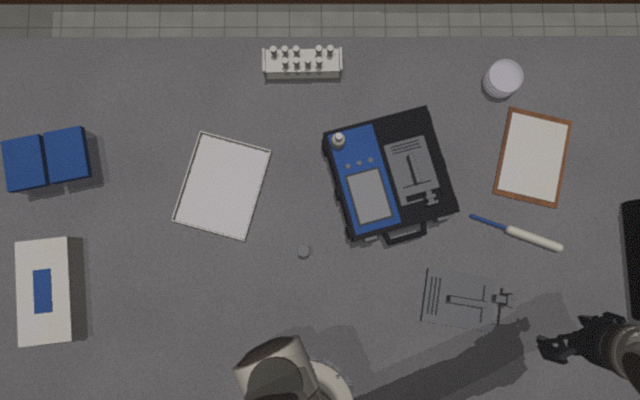

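Candidates for the panel are the one in the black analyser at top (413,170) / scene (228,197), and a larger loose look-alike on the bench at top (465,298) / scene (248,165). The clipboard at top (532,157) could be taken for the tray, which is at top (222,187). I choose the panel in the analyser and the white tray, and check them in a close crop.

Run:
```python
import cv2,numpy as np
t=cv2.imread("pics/top0.png");s=cv2.imread("pics/scene0.png")
a=cv2.resize(t[98:248,315:465],(600,600),interpolation=cv2.INTER_CUBIC)
cv2.imwrite("pics/c1.png",np.clip(a*1.6,0,255).astype(np.uint8))
b=cv2.resize(s[140:265,175:310],(648,600),interpolation=cv2.INTER_CUBIC)
cv2.imwrite("pics/c2.png",np.clip(b*1.4,0,255).astype(np.uint8))
```

```text
(no output)
```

View pics/c1.png

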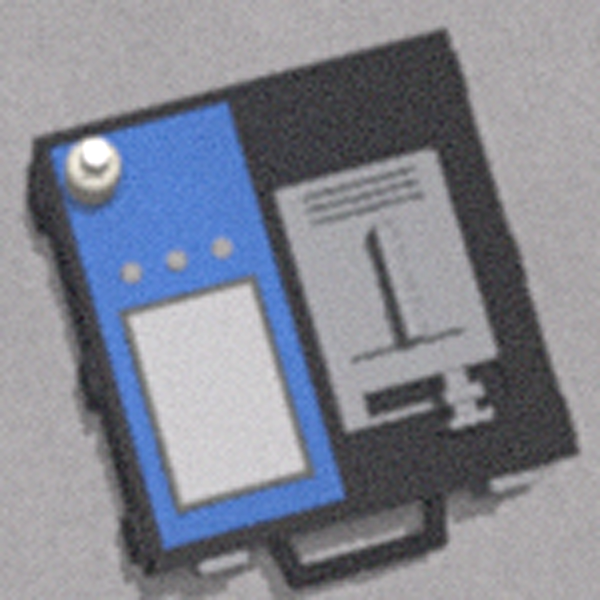

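View pics/c2.png

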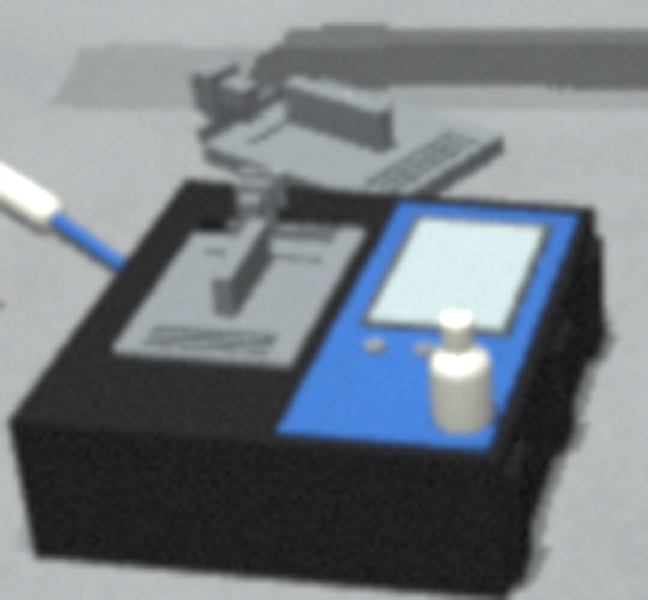

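The crop confirms it. The analyser panel has tab and post at c1 (465,395), rib at c1 (390,285) and corners at c1 (280,190), (437,152), (345,430); the loose one on the bench is the larger look-alike. Next I fit the poses.

```bash
cat > h.py <<'E'
import numpy as np
from workcell import monitor,camera,get_calibration
from scipy.optimize import least_squares
C={n:get_calibration(n) for n in("scene","top")}
def proj(n,P):
    c=C[n];v=np.array(c["view"]);p=np.asarray(P)@v[:3,:3].T+v[:3,3]
    return np.c_[c["fx"]*p[:,0]/p[:,2]+c["cx"],c["fy"]*p[:,1]/p[:,2]+c["cy"]]
def world(pose,P):
    x,y,a=pose;P=np.asarray(P,float);c,s=np.cos(a),np.sin(a)
    return np.c_[x+c*P[:,0]-s*P[:,1],y+s*P[:,0]+c*P[:,1],P[:,2]]
def back(n,uv,z):
    c=C[n];v=np.array(c["view"]);d=v[:3,:3].T@[(uv[0]-c["cx"])/c["fx"],(uv[1]-c["cy"])/c["fy"],1];o=-v[:3,:3].T@v[:3,3]
    return o+d*(z-o[2])/d[2]
def fit(obs,x0):
    f=lambda p:np.concatenate([(proj(n,world(p,P))-uv).ravel() for n,P,uv in obs])
    r=least_squares(f,x0,loss="soft_l1");return r.x,r.fun.reshape(-1,2)
E
python3 - <<'E'
from h import *
np.set_printoptions(precision=4,suppress=True)
c1=lambda a:np.array(a)/4+[315,98]-.4
c2=lambda a:np.array(a)/4.8+[175,140]-.4
z=.09
T=[[.145,.13,z],[.145,-.13,z],[-.125,-.13,z],[.075,0,z],[.075,-.1,z],[-.075,0,z]]
S=[[.075,0,z],[.075,-.1,z],[-.075,0,z],[-.125,-.13,z],[-.125,.13,z],[.145,-.13,z],[.145,.13,z]]
A,r=fit([("top",T,c1([[35,138],[447,32],[578,455],[280,190],[437,152],[345,430]])),
 ("scene",S,c2([[298,366],[112,350],[365,228],[190,182],[592,210],[12,425],[490,447]]))],[.5,-.15,.25])
print("analyser",A[:2],np.degrees(A[2]));print(r)
R=[[.12,.095,.018],[.12,-.095,.018],[-.12,-.095,.018],[-.12,.095,.018]]
t,r=fit([("top",R,[[201,132],[271,150],[244,240],[173,220]])],[.5,.25,-.25])
print("tray",t[:2],np.degrees(t[2]));print(r)
np.save("poses.npy",[A,t])
# pad pixels: candidates along panel x at heights
for px in(-.077,-.083,-.095,-.107):
  for pz in (.094,.119):
    P=[[px,-.05-.015+d,pz] for d in(.013,-.013)]
    W=world(A,P);print(px,pz,(proj("top",W)-[315,98]+.4).ravel()*4,(proj("scene",W)-[175,140]+.4).ravel()*4.8)
print("jar",back("top",(304,251),.05))
E
```

```text
analyser [ 0.5552 -0.2154] 14.43505172499624
[[-0.4779 -0.4719]
 [ 0.1936 -0.895 ]
 [ 0.4506  0.5573]
 [-1.4687  0.4929]
 [-0.8122 -0.5209]
 [-0.0125  0.7711]
 [-2.071  -0.5594]
 [-0.2394 -0.2703]
 [ 0.0572  0.0471]
 [-0.8938 -1.5467]
 [ 0.6282 -1.324 ]
 [-1.4943 -1.886 ]
 [ 0.9644  2.4426]]
tray [0.5498 0.1995] -16.411658853586925
[[-0.6297 -2.2207]
 [ 1.2069 -0.2166]
 [ 0.8611  0.9979]
 [-1.7963  0.3509]]
-0.077 0.094 [431.9028 412.5844 474.0459 401.1284] [281.671  214.6131 240.0031 211.5666]
-0.077 0.119 [442.824  407.1245 486.0239 395.3846] [277.4778 177.7578 235.4041 174.7785]
-0.083 0.094 [434.8381 422.3838 477.0029 410.9076] [284.7571 209.8383 243.2435 206.8161]
-0.083 0.119 [445.8409 417.1702 489.0636 405.4091] [280.6114 173.0807 238.6949 170.1255]
-0.095 0.094 [440.7194 442.0185 482.9278 430.5019] [290.8577 200.3998 249.6492 197.4255]
-0.095 0.119 [451.8861 437.2994 495.1546 425.4958] [286.8049 163.8363 245.1994 160.9285]
-0.107 0.094 [446.6151 461.7014 488.8671 450.144 ] [296.8644 191.1065 255.9566 188.179 ]
-0.107 0.119 [457.9464 457.4792 501.2608 445.6329] [292.9022 154.7355 251.6032 151.8739]
jar [ 0.3808 -0.0047  0.05  ]
```

```bash
cat >> h.py <<'E'
from scipy.spatial.transform import Rotation as Ro
np.set_printoptions(precision=3,suppress=True)
def goto(p,yaw):
    o=monitor.get_obs();R=Ro.from_euler("xyz",o["tcp_rot"],degrees=True);G=Ro.from_euler("xyz",[180,0,yaw],degrees=True)
    rv=(R.inv()*G).as_rotvec()/.1
    print("t",o["time"],"now",o["ee_pos"],o["tcp_rot"],"F",o["wrist_force"],"op",o["opening"],o["grasp_force"])
    print("turn first",rv," then shift units",G.inv().apply(np.array(p)-o["ee_pos"])/.04)
E
python3 - <<'E'
from h import *
A,t=np.load("poses.npy");p=world(A,[[-.115,-.065,.269]])[0];print(p);goto(p,np.degrees(A[2]))
E
```

```text
[ 0.46  -0.307  0.269]
t 0.1 now [ 0.222 -0.503  0.404] [-179.93     0.001   23.767] F [-0.585 -0.296  0.021] op 0.08522123566420928 0.0
turn first [-0.012  0.001  1.629]  then shift units [ 6.995 -3.267  3.376]
```

Call:
carry_out(targets="0 0 0 0 0 0.815 -1; 0 0 0 0 0 0.815 -1; 0.9 -0.4 0 0 0 0 -1; 0.9 -0.4 0 0 0 0 -1; 0.9 -0.4 0 0 0 0 -1; 0.9 -0.4 0 0 0 0 -1; 0.9 -0.4 0 0 0 0 -1; 0.9 -0.4 0 0 0 0 -1", newtons=40)

```text
time: 0.77
ee_pos: [0.4081, -0.3551, 0.4045]
tcp_rot: [-180.0, 0.0, 14.4]
wrist_force: [0.7, -0.9, 0.5]
opening: -0.0001
grasp_force: 0.0
```

Run:
```python
from h import *
A,t=np.load("poses.npy");p=world(A,[[-.115,-.065,.269]])[0];goto(p,np.degrees(A[2]))
```

```text
t 0.7667 now [ 0.408 -0.355  0.404] [-179.986    0.009   14.415] F [ 0.722 -0.898  0.53 ] op -6.932811653887767e-05 0.0
turn first [-0.002  0.002 -0.004]  then shift units [ 1.558 -0.839  3.387]
```

Call:
carry_out(targets="0.5 -0.28 0 0 0 0 -1; 0.5 -0.28 0 0 0 0 -1; 0.5 -0.28 0.5 0 0 0 -1; 0 0 0.6 0 0 0 -1; 0 0 0.6 0 0 0 -1; 0 0 0.6 0 0 0 -1; 0 0 0.3 0 0 0 -1; 0 0 0 0 0 0 -1")

```text
time: 1.43
ee_pos: [0.4561, -0.3087, 0.2976]
tcp_rot: [-179.8, 0.2, 14.4]
wrist_force: [-0.0, -0.8, 0.6]
opening: -0.0003
grasp_force: 0.0
```

Run:
```python
from h import *
import cv2
A,t=np.load("poses.npy");p=world(A,[[-.115,-.065,.269]])[0];goto(p,np.degrees(A[2]))
a=camera("top");b=camera("scene")
a=cv2.resize(a[140:230,380:470],(600,600),interpolation=cv2.INTER_CUBIC)
b=cv2.resize(b[150:230,180:260],(600,600),interpolation=cv2.INTER_CUBIC)
cv2.imwrite("pics/d.png",cv2.resize(np.clip(np.hstack([a,b])[:,:,::-1]*1.6,0,255).astype(np.uint8),(800,400)))
```

```text
t 1.4333 now [ 0.456 -0.309  0.298] [-179.784    0.192   14.428] F [-0.025 -0.811  0.557] op -0.0002506645729236143 0.0
turn first [-0.038  0.033 -0.001]  then shift units [ 0.106 -0.015  0.714]
```

View pics/d.png

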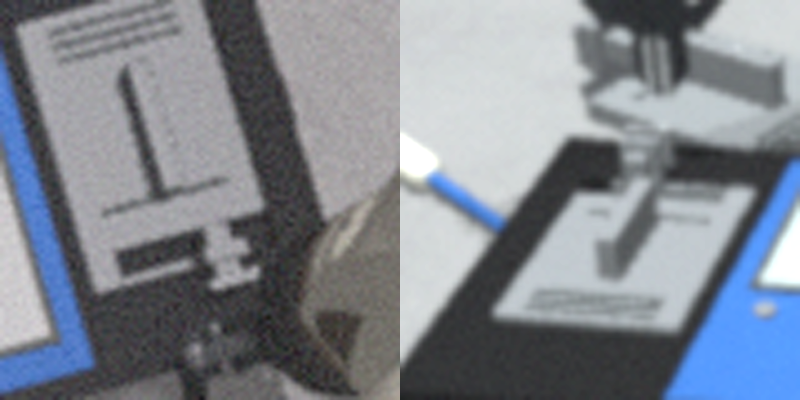

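Run:
```python
from h import *
A,t=np.load("poses.npy");o=monitor.get_obs();e=o["ee_pos"]
for dz in(.173,.155,.1):
  P=[e-[0,0,dz]];print(dz,(proj("top",P)-[380,140])*4.444,(proj("scene",P)-[180,150])*5+[400,0])
for P in([-.077,-.065,.119],[-.09,-.065,.119],[0.035,-.05,.117],[-.035,-.05,.117],[.075,0,.09],[.075,-.1,.09],[-.075,0,.09]):
  W=world(A,[P]);print(P,(proj("top",W)-[380,140])*4.444,(proj("scene",W)-[180,150])*5+[400,0])
```

```text
0.173 [[256.307 333.16 ]] [[659.31   84.234]]
0.155 [[266.596 329.847]] [[656.171  56.466]]
0.1 [[300.598 318.901]] [[646.297 -30.879]]
[-0.077, -0.065, 0.119] [[225.354 257.364]] [[640.097 131.611]]
[-0.09, -0.065, 0.119] [[232.649 281.538]] [[647.314 121.13 ]]
[0.035, -0.05, 0.117] [[135.023  59.964]] [[600.055 235.3  ]]
[-0.035, -0.05, 0.117] [[173.376 187.796]] [[642.298 171.793]]
[0.075, 0, 0.09] [[13.916 24.855]] [[673.061 326.453]]
[0.075, -0.1, 0.09] [[191.26  -21.868]] [[488.47  311.232]]
[-0.075, 0, 0.09] [[ 92.602 292.731]] [[753.494 185.736]]
```

The top view shows the pad's outer edge at about crop (237,282), which puts the face near panel x -90 mm. The scene view shows the fingertips at crop (660,90), where I predicted them. Next I lower the fingers and close in.

Call:
carry_out(targets="0 0 0.35 0 0 0 -1; 0 0 0.36 0 0 0 -1; 0 0 0 0 0 0 -1; 0.1 0 0 0 0 0 -1; 0.1 0 0 0 0 0 -1; 0.05 0 0 0 0 0 -1; 0 0 0 0 0 0 -1; 0 0 0 0 0 0 -1")

```text
time: 2.2
ee_pos: [0.4667, -0.3066, 0.2729]
tcp_rot: [180.0, -0.0, 14.4]
wrist_force: [1.2, 0.2, 0.2]
opening: 0.0001
grasp_force: 0.0
```

Call:
carry_out(targets="0.03 0 0 0 0 0 -1; 0.03 0 0 0 0 0 -1; 0.015 0 0 0 0 0 -1; 0 0 0 0 0 0 -1; 0 0 0 0 0 0 -1; 0 0 0 0 0 0 -1; 0 0 0 0 0 0 -1; 0 0 0 0 0 0 -1")

```text
time: 2.87
ee_pos: [0.4692, -0.3059, 0.2723]
tcp_rot: [-180.0, 0.0, 14.4]
wrist_force: [0.1, -0.4, -1.1]
opening: -0.0
grasp_force: 0.0
```

```bash
cat >> h.py <<'E'
def an():
    A,t=np.load("poses.npy");o=monitor.get_obs();R=Ro.from_euler("z",-A[2])
    print("t",round(o["time"],2),"tcp in analyser mm",1e3*R.apply(o["ee_pos"]-[A[0],A[1],0]),"F",R.apply(o["wrist_force"]),"M",o["torque"])
E
python3 -c "from h import *;an()"
```

```text
t 2.87 tcp in analyser mm [-105.835  -66.135  272.292] F [-0.025 -0.36  -1.113] M [ 0.     0.014 -0.005]
```

Call:
carry_out(targets="0.025 0 0.08 0 0 0 -1; 0.025 0 0 0 0 0 -1; 0.025 0 0 0 0 0 -1; 0 0 0 0 0 0 -1; 0 0 0 0 0 0 -1; 0 0 0 0 0 0 -1; 0 0 0 0 0 0 -1; 0 0 0 0 0 0 -1")

```text
time: 3.53
ee_pos: [0.4721, -0.3051, 0.2692]
tcp_rot: [180.0, -0.0, 14.4]
wrist_force: [0.1, 0.2, -0.2]
opening: -0.0001
grasp_force: 0.0
```

```bash
python3 -c "from h import *;an()"
```

```text
t 3.53 tcp in analyser mm [-102.799  -66.13   269.153] F [ 0.16   0.122 -0.156] M [-0.025  0.003 -0.003]
```

Call:
carry_out(targets="0.025 0 0 0 0 0 -1; 0.025 0 0 0 0 0 -1; 0.025 0 0 0 0 0 -1; 0 0 0 0 0 0 -1; 0 0 0 0 0 0 -1; 0 0 0 0 0 0 -1; 0 0 0 0 0 0 -1; 0 0 0 0 0 0 -1")

```text
time: 4.2
ee_pos: [0.475, -0.3044, 0.2691]
tcp_rot: [-180.0, 0.0, 14.4]
wrist_force: [1.2, -1.1, -0.3]
opening: 0.0001
grasp_force: 0.0
```

```bash
python3 -c "from h import *;an()"
```

```text
t 4.2 tcp in analyser mm [-99.811 -66.146 269.058] F [ 0.889 -1.318 -0.349] M [ 0.056  0.002 -0.076]
```

Call:
carry_out(targets="0.025 0 0 0 0 0 -1; 0.025 0 0 0 0 0 -1; 0.025 0 0 0 0 0 -1; 0 0 0 0 0 0 -1; 0 0 0 0 0 0 -1; 0 0 0 0 0 0 -1; 0 0 0 0 0 0 -1; 0 0 0 0 0 0 -1")

```text
time: 4.87
ee_pos: [0.4779, -0.3037, 0.2691]
tcp_rot: [180.0, 0.0, 14.4]
wrist_force: [-2.9, -2.4, 2.6]
opening: -0.0002
grasp_force: 2.0
```

```bash
python3 -c "from h import *;an()"
```

```text
t 4.87 tcp in analyser mm [-96.861 -66.185 269.13 ] F [-3.393 -1.585  2.554] M [-0.373  0.68   0.033]
```

Call:
carry_out(targets="0.025 0 0 0 0 0 -1; 0.025 0 0 0 0 0 -1; 0.025 0 0 0 0 0 -1; 0 0 0 0 0 0 -1; 0 0 0 0 0 0 -1; 0 0 0 0 0 0 -1; 0 0 0 0 0 0 -1; 0 0 0 0 0 0 -1")

```text
time: 5.53
ee_pos: [0.4806, -0.3028, 0.269]
tcp_rot: [-180.0, 0.1, 14.4]
wrist_force: [-6.8, -2.1, 2.9]
opening: 0.0001
grasp_force: 3.4
```

```bash
python3 -c "from h import *;an()"
```

```text
t 5.53 tcp in analyser mm [-94.087 -66.037 269.023] F [-7.077 -0.345  2.942] M [-0.385  1.307 -0.003]
```

Call:
carry_out(targets="0.025 0 0 0 0 0 -1; 0 0 0 0 0 0 -1; 0 0 0 0 0 0 -1; 0 0 0 0 0 0 -1; 0 0 -0.01 0 0 0 -1; 0 0 -0.015 0 0 0 -1; 0 0 0 0 0 0 -1; 0 0 0 0 0 0 -1")

```text
time: 6.2
ee_pos: [0.4814, -0.3026, 0.2695]
tcp_rot: [-180.0, 0.1, 14.4]
wrist_force: [-6.3, -3.1, -0.2]
opening: 0.0003
grasp_force: 3.7
```

```bash
python3 -c "from h import *;an()"
```

```text
t 6.2 tcp in analyser mm [-93.242 -66.046 269.524] F [-6.872 -1.399 -0.247] M [-0.617  1.431  0.009]
```

Call:
carry_out(targets="0.02 0 0 0 0 0 -1; 0 0 0 0 0 0 -1; 0 0 0 0 0 0 -1; 0 0 0 0 0 0 -1; 0 0 0 0 0 0 -1; 0 0 0 0 0 0 -1; 0 0 0 0 0 0 -1; 0 0 0 0 0 0 -1")

```text
time: 6.87
ee_pos: [0.4821, -0.3025, 0.2698]
tcp_rot: [-180.0, 0.1, 14.4]
wrist_force: [-6.7, -2.9, 2.5]
opening: 0.0
grasp_force: 4.2
```

```bash
python3 -c "from h import *;an()"
```

```text
t 6.87 tcp in analyser mm [-92.491 -66.137 269.846] F [-7.242 -1.12   2.547] M [-0.679  1.514  0.046]
```

Call:
carry_out(targets="0 0 -0.025 0 0 0 -1; 0 0 -0.025 0 0 0 -1; 0 0 0 0 0 0 -1; 0 0 0 0 0 0 -1; 0 0 0 0 0 0 -1; 0 0 0 0 0 0 -1; 0 0 0 0 0 0 -1; 0 0 0 0 0 0 -1")

```text
time: 7.53
ee_pos: [0.4823, -0.3025, 0.2719]
tcp_rot: [-180.0, 0.1, 14.4]
wrist_force: [-5.8, -3.1, 2.4]
opening: 0.0001
grasp_force: 3.5
```

```bash
python3 -c "from h import *;an()"
```

```text
t 7.53 tcp in analyser mm [-92.329 -66.112 271.853] F [-6.367 -1.559  2.426] M [-0.576  1.247  0.01 ]
```

Call:
carry_out(targets="0.008 0 -0.02 0 0 0 -1; 0.008 0 -0.02 0 0 0 -1; 0.008 0 -0.02 0 0 0 -1; 0.006 0 -0.02 0 0 0 -1; 0 0 -0.02 0 0 0 -1; 0 0 0 0 0 0 -1; 0 0 0 0 0 0 -1; 0 0 0 0 0 0 -1")

```text
time: 8.2
ee_pos: [0.4832, -0.3022, 0.2758]
tcp_rot: [-180.0, 0.1, 14.4]
wrist_force: [-8.4, -3.0, 3.0]
opening: 0.0
grasp_force: 4.5
```

```bash
python3 -c "from h import *;an()"
```

```text
t 8.2 tcp in analyser mm [-91.361 -66.116 275.815] F [-8.934 -0.84   3.009] M [-0.677  1.67   0.038]
```

Call:
carry_out(targets="0.004 0 -0.025 0 0 0 -1; 0.003 0 -0.025 0 0 0 -1; 0.003 0 -0.025 0 0 0 -1; 0 0 -0.025 0 0 0 -1; 0 0 -0.025 0 0 0 -1; 0 0 -0.025 0 0 0 -1; 0 0 0 0 0 0 -1; 0 0 0 0 0 0 -1")

```text
time: 8.87
ee_pos: [0.4836, -0.3021, 0.2815]
tcp_rot: [-180.0, 0.1, 14.4]
wrist_force: [-7.6, -3.8, 1.0]
opening: 0.0002
grasp_force: 4.3
```

Run:
```python
from h import *
import cv2
an()
b=camera("scene")
cv2.imwrite("pics/e.png",np.clip(cv2.resize(b[150:230,180:260],(600,600),interpolation=cv2.INTER_CUBIC)[:,:,::-1]*1.6,0,255).astype(np.uint8))
```

```text
t 8.87 tcp in analyser mm [-90.992 -66.04  281.509] F [-8.304 -1.736  0.955] M [-0.694  1.657  0.021]
```

View pics/e.png

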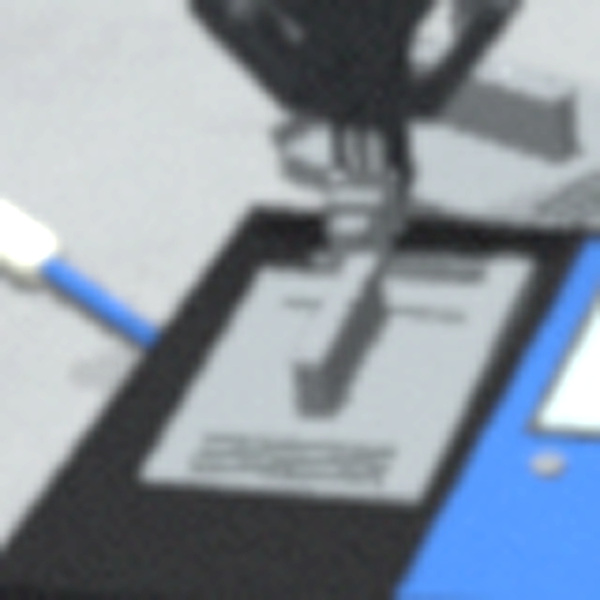

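The tab end has risen: the panel's front-left corner moved from about (532,280) to (540,255), roughly 10 mm. I'll go up another 1.5 mm, then ease off in -x.

Call:
carry_out(targets="0 0 -0.02 0 0 0 -1; 0 0 -0.02 0 0 0 -1; 0 0 0 0 0 0 -1; -0.04 0 0 0 0 0 -1; -0.06 0 0 0 0 0 -1; -0.1 0 0 0 0 0 -1; -0.2 0 0 0 0 0 -1; 0 0 0 0 0 0 -1")

```text
time: 9.58
ee_pos: [0.468, -0.3061, 0.2838]
tcp_rot: [-180.0, -0.0, 14.4]
wrist_force: [0.4, 0.7, -0.6]
opening: -0.0001
grasp_force: 0.0
```

Run:
```python
from h import *
import cv2
an()
a=camera("top");b=camera("scene")
cv2.imwrite("pics/top1.png",a[:,:,::-1]);cv2.imwrite("pics/scene1.png",b[:,:,::-1])
a=cv2.resize(a[140:230,380:470],(400,400),interpolation=cv2.INTER_CUBIC)
b=cv2.resize(b[150:230,180:260],(400,400),interpolation=cv2.INTER_CUBIC)
cv2.imwrite("pics/f.png",np.clip(np.hstack([a,b])[:,:,::-1]*1.6,0,255).astype(np.uint8))
A,t=np.load("poses.npy")
for P in([0.035,-.05,.121],[-.035,-.05,.126],[.075,0,.09],[.075,-.1,.09],[-.075,0,.101]):
  W=world(A,[P]);print(P,(proj("top",W)-[380,140])*4.444,(proj("scene",W)-[180,150])*5+[400,0])
```

```text
t 9.58 tcp in analyser mm [-107.11   -66.06   283.798] F [ 0.585  0.618 -0.646] M [-0.029 -0.005 -0.075]
[0.035, -0.05, 0.121] [[136.727  58.155]] [[599.185 228.77 ]]
[-0.035, -0.05, 0.126] [[177.611 184.85 ]] [[640.586 157.534]]
[0.075, 0, 0.09] [[13.916 24.855]] [[673.061 326.453]]
[0.075, -0.1, 0.09] [[191.26  -21.868]] [[488.47  311.232]]
[-0.075, 0, 0.101] [[ 96.792 290.355]] [[751.958 168.916]]
```

View pics/f.png

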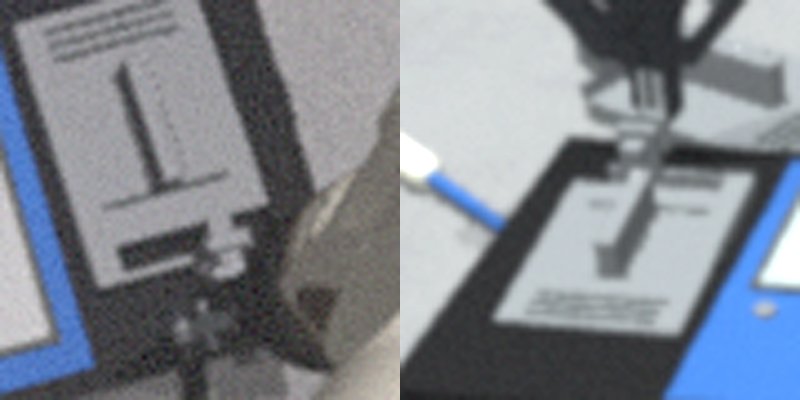

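The panel end stays popped up, with the rib's top middle at about crop (156,130). I go up and over to the rib and open the fingers partway.

Call:
carry_out(targets="0 0 -0.5 0 0 0 0.05; 0 0 -0.5 0 0 0 0.05; 0.7 -0.11 0 0 0 0 0.05; 0.7 -0.11 0 0 0 0 0.05; 0.7 -0.11 0 0 0 0 0.05; 0.62 -0.11 0 0 0 0 0.05; 0 0 0 0 0 0 0.05; 0 0 0 0 0 0 0.05", newtons=40)

```text
time: 10.35
ee_pos: [0.5707, -0.261, 0.3231]
tcp_rot: [-180.0, 0.0, 14.5]
wrist_force: [0.1, -0.4, 0.2]
opening: 0.0449
grasp_force: 0.0
```

Run:
```python
from h import *
import cv2
an()
a=camera("top");b=camera("scene")
a=cv2.resize(a[130:230,370:470],(400,400),interpolation=cv2.INTER_CUBIC)
b=cv2.resize(b[150:230,180:260],(400,400),interpolation=cv2.INTER_CUBIC)
cv2.imwrite("pics/g.png",np.clip(np.hstack([a,b])[:,:,::-1]*1.6,0,255).astype(np.uint8))
o=monitor.get_obs();e=o["ee_pos"];print(o["opening"])
P=[e-[0,0,d] for d in(.165,.2)];print((proj("scene",P)-[180,150])*5+[400,0])
```

```text
t 10.35 tcp in analyser mm [  3.661 -48.038 323.077] F [-0.043 -0.394  0.15 ] M [-0.026 -0.009  0.076]
0.044921911124586565
[[614.346 137.015]
 [621.587 194.374]]
```

View pics/g.png

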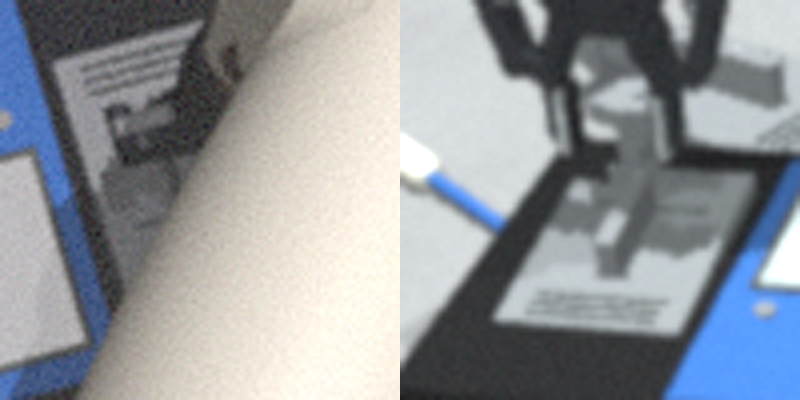

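The tips sit at scene crop (572,155) and (662,160), straddling the rib at (612,235)–(647,170). The rib and the tips are offset from prediction by the same amount, so they line up. I descend and close gently.

Call:
carry_out(targets="-0.03 0 0.3 0 0 0 0.05; 0 0 0.3 0 0 0 0.05; 0 0 0.3 0 0 0 0.05; 0 0 0.2 0 0 0 0.05; 0 0 0.1 0 0 0 0.05; 0 0 0.03 0 0 0 0.05; 0 0 0 0 0 0 0.05; 0 0 0 0 0 0 0.05")

```text
time: 11.12
ee_pos: [0.5686, -0.2622, 0.275]
tcp_rot: [180.0, -0.0, 14.4]
wrist_force: [0.3, 0.6, -0.3]
opening: 0.0446
grasp_force: 0.0
```

```bash
python3 -c "from h import *;an()"
```

```text
t 11.12 tcp in analyser mm [  1.279 -48.641 274.998] F [ 0.418  0.534 -0.311] M [ 0.031 -0.03   0.005]
```

Call:
carry_out(targets="0 0 0 0 0 0 -0.4; 0 0 0 0 0 0 -0.5; 0 0 0 0 0 0 -0.6; 0 0 0 0 0 0 -1; 0 0 0 0 0 0 -1; 0 0 0 0 0 0 -1; 0 0 0 0 0 0 -1; 0 0 0 0 0 0 -1", newtons=30)

```text
time: 11.78
ee_pos: [0.5685, -0.2621, 0.2747]
tcp_rot: [180.0, -0.0, 14.4]
wrist_force: [-0.2, -0.3, 2.8]
opening: 0.0113
grasp_force: 32.8
```

```bash
python3 -c "from h import *;an()"
```

```text
t 11.78 tcp in analyser mm [  1.257 -48.558 274.722] F [-0.274 -0.261  2.829] M [ 0.101  0.023 -0.109]
```

Call:
carry_out(targets="0 0 0 0 0 0 -1; 0 0 0 0 0 0 -1; 0 0 -0.05 0 0 0 -1; 0 0 -0.05 0 0 0 -1; 0 0 -0.05 0 0 0 -1; 0 0 -0.05 0 0 0 -1; 0 0 -0.05 0 0 0 -1; 0 0 0 0 0 0 -1", newtons=50)

```text
time: 12.45
ee_pos: [0.5685, -0.2622, 0.2849]
tcp_rot: [180.0, -0.0, 14.4]
wrist_force: [-0.9, -0.6, -2.2]
opening: 0.0109
grasp_force: 54.0
```

```bash
python3 -c "from h import *;an()"
```

```text
t 12.45 tcp in analyser mm [  1.26  -48.605 284.89 ] F [-0.992 -0.342 -2.226] M [-0.059  0.016  0.057]
```

Call:
carry_out(targets="0 0 -0.1 0 0 0 -1; 0 0 -0.15 0 0 0 -1; 0 0 -0.2 0 0 0 -1; 0 0 -0.3 0 0 0 -1; 0 0 -0.4 0 0 0 -1; 0 0 -0.4 0 0 0 -1; 0 0 -0.3 0 0 0 -1; 0 0 0 0 0 0 -1")

```text
time: 13.12
ee_pos: [0.5686, -0.2622, 0.3627]
tcp_rot: [179.8, -0.2, 14.4]
wrist_force: [1.3, -0.1, -1.0]
opening: 0.0106
grasp_force: 54.1
```

Run:
```python
from h import *
import cv2
an()
a=camera("top");b=camera("scene")
a=cv2.resize(a[70:270,330:530],(400,400),interpolation=cv2.INTER_CUBIC)
b=cv2.resize(b[110:240,150:280],(400,400),interpolation=cv2.INTER_CUBIC)
cv2.imwrite("pics/i.png",np.clip(np.hstack([a,b])[:,:,::-1]*1.6,0,255).astype(np.uint8))
A,t=np.load("poses.npy");goto([t[0],t[1],.38],np.degrees(t[2]))
```

```text
t 13.12 tcp in analyser mm [  1.346 -48.671 362.711] F [ 1.292 -0.389 -0.953] M [-0.027  0.031  0.019]
t 13.2167 now [ 0.569 -0.262  0.359] [179.947  -0.064  14.426] F [ 0.671 -1.063 -2.042] op 0.010895557080070705 54.08899962902069
turn first [ 0.006 -0.013  5.382]  then shift units [ -3.712 -10.94   -0.518]
```

View pics/i.png

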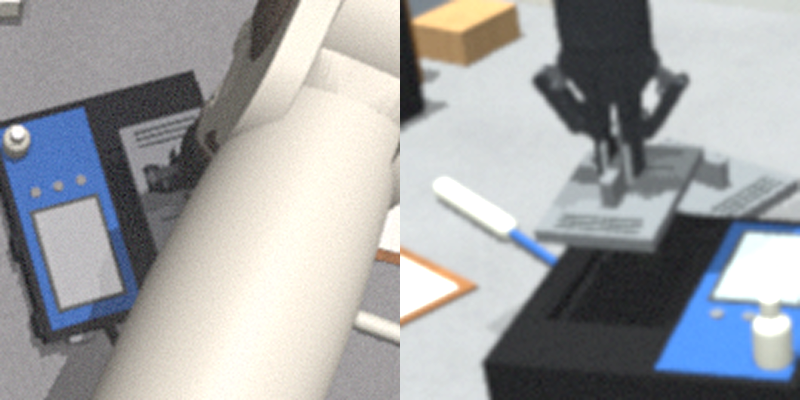

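The panel hangs on the gripper, still slightly tilted, and the bottle is untouched. I raise higher to clear the bottle while yawing toward the tray's angle.

Call:
carry_out(targets="0 0 -0.2 0 0 0 -1; 0 0 -0.3 0 0 0 -1; 0 0 -0.3 0 0 0.7 -1; 0 0 -0.2 0 0 0.9 -1; 0 0 0 0 0 1 -1; 0 0 0 0 0 1 -1; 0 0 0 0 0 1 -1; 0 0 0 0 0 0.78 -1")

```text
time: 13.88
ee_pos: [0.5684, -0.2621, 0.3981]
tcp_rot: [-180.0, 0.1, -16.7]
wrist_force: [0.0, 0.1, -1.9]
opening: 0.011
grasp_force: 54.1
```

Run:
```python
from h import *
A,t=np.load("poses.npy");goto([t[0],t[1],.40],np.degrees(t[2]))
```

```text
t 13.8833 now [ 0.568 -0.262  0.398] [-179.99     0.07   -16.697] F [ 0.012  0.087 -1.852] op 0.010950223408439808 54.06683027744293
turn first [-0.002  0.012 -0.05 ]  then shift units [ -3.708 -10.939  -0.049]
```

Call:
carry_out(targets="-0.1 -0.3 0 0 0 0 -1; -0.2 -0.6 0 0 0 0 -1; -0.28 -0.82 0 0 0 0 -1; -0.28 -0.82 0 0 0 0 -1; -0.28 -0.82 0 0 0 0 -1; -0.28 -0.82 0 0 0 0 -1; -0.28 -0.82 0 0 0 0 -1; -0.28 -0.82 0 0 0 0 -1")

```text
time: 14.55
ee_pos: [0.5349, -0.0901, 0.4009]
tcp_rot: [-177.0, 0.1, -10.0]
wrist_force: [-0.3, 1.0, -2.3]
opening: 0.0111
grasp_force: 53.9
```

Call:
carry_out(targets="-0.28 -0.82 0 0 0 0 -1; -0.28 -0.82 0 0 0 0 -1; -0.28 -0.82 0 0 0 0 -1; -0.28 -0.82 0 0 0 0 -1; -0.2 -0.6 0 0 0 0 -1; -0.1 -0.3 0 0 0 0 -1; -0.07 -0.24 0 0 0 0 -1; 0 0 0 0 0 0 -1")

```text
time: 15.22
ee_pos: [0.4892, -0.0108, 0.4146]
tcp_rot: [-173.2, 0.0, -2.8]
wrist_force: [-0.2, -0.0, -1.5]
opening: 0.0104
grasp_force: 54.0
```

Run:
```python
from h import *
import cv2
A,t=np.load("poses.npy");goto([t[0],t[1],.40],np.degrees(t[2]))
b=camera("scene");cv2.imwrite("pics/scene2.png",b[:,:,::-1])
x0,y0=330,90
cv2.imwrite("pics/j.png",np.clip(cv2.resize(b[y0:y0+150,x0:x0+160],(800,600)if 0 else (640,600),interpolation=cv2.INTER_CUBIC)[:,:,::-1]*1.4,0,255).astype(np.uint8))
```

```text
t 15.2167 now [ 0.489 -0.011  0.415] [-173.196    0.03    -2.752] F [-0.154 -0.006 -1.451] op 0.010426634299309448 54.019373059272766
turn first [-1.181  0.147  2.381]  then shift units [-0.033 -5.472  0.365]
```

View pics/j.png

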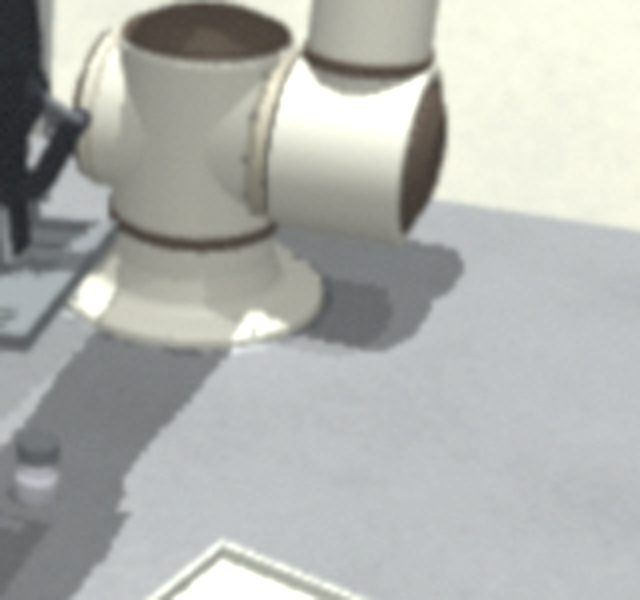

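The picture shows the panel still held at the left edge, with the jar at crop (36,465) undisturbed. The arm fell short of the commanded path and tilted. That was my tenth picture, so from here I use numbers only. I check the joints first.

Run:
```python
from h import *
o=monitor.get_obs();print(o["q"],o["qd"],o["time"])
```

```text
[ -2.852  -3.078   2.901  96.027   6.779 179.943] [-0.635  0.744  0.077 -0.325 -0.251  0.021] 15.2667
```

q6 has hit its 180° limit. The tray yaw has to be approached from the other side (yaw 163.6°, q6 ≈ 36°), so I turn back the other way.

Call:
carry_out(targets="0 0 0 0 0 -0.4 -1; 0 0 0 0 0 -0.8 -1; 0 0 0 0 0 -1 -1; 0 0 0 0 0 -1 -1; 0 0 0 0 0 -1 -1; 0 0 0 0 0 -1 -1; 0 0 0 0 0 -1 -1; 0 0 0 0 0 -1 -1")

```text
time: 15.93
ee_pos: [0.4899, -0.0119, 0.4137]
tcp_rot: [-174.9, -4.4, 38.5]
wrist_force: [0.4, 0.2, -0.2]
opening: 0.0108
grasp_force: 54.0
```

Run:
```python
from h import *
A,t=np.load("poses.npy");y=monitor.get_obs()["tcp_rot"][2];goto([t[0],t[1],.40],y);print(monitor.get_obs()["q"])
```

```text
t 15.9333 now [ 0.49  -0.012  0.414] [-174.852   -4.408   38.463] F [ 0.417  0.223 -0.162] op 0.01076516249293831 53.97583186626434
turn first [-0.898 -0.769  0.035]  then shift units [ 4.46  -3.207  0.344]
[ -2.928  -2.998   2.914  96.021   6.772 138.404]
```

Call:
carry_out(targets="0 0 0 -0.3 -0.26 0 -1; 0 0 0 -0.3 -0.26 0 -1; 0 0 0 -0.3 -0.25 0 -1; 0 0 0 0 0 -1 -1; 0 0 0 0 0 -1 -1; 0 0 0 0 0 -1 -1; 0 0 0 0 0 -1 -1; 0 0 0 0 0 -1 -1")

```text
time: 16.6
ee_pos: [0.4899, -0.0118, 0.4137]
tcp_rot: [-180.0, 0.0, 67.3]
wrist_force: [0.5, 0.1, -1.2]
opening: 0.0108
grasp_force: 54.0
```

Call:
carry_out(targets="0 0 0 0 0 -1 -1; 0 0 0 0 0 -1 -1; 0 0 0 0 0 -1 -1; 0 0 0 0 0 -1 -1; 0 0 0 0 0 -1 -1; 0 0 0 0 0 -1 -1; 0 0 0 0 0 -1 -1; 0 0 0 0 0 -1 -1")

```text
time: 17.27
ee_pos: [0.4899, -0.0119, 0.4137]
tcp_rot: [-180.0, 0.0, 113.1]
wrist_force: [0.9, 0.3, -1.5]
opening: 0.0106
grasp_force: 54.0
```

Call:
carry_out(targets="0 0 0 0 0 -1 -1; 0 0 0 0 0 -1 -1; 0 0 0 0 0 -1 -1; 0 0 0 0 0 -1 -1; 0 0 0 0 0 -1 -1; 0 0 0 0 0 -1 -1; 0 0 0 0 0 -1 -1; 0 0 0 0 0 -0.7 -1")

```text
time: 17.93
ee_pos: [0.4899, -0.0118, 0.4138]
tcp_rot: [-180.0, -0.0, 157.3]
wrist_force: [-0.2, -0.3, -2.1]
opening: 0.0107
grasp_force: 54.0
```

Run:
```python
from h import *
A,t=np.load("poses.npy");goto([t[0],t[1],.40],np.degrees(t[2])+180);print(monitor.get_obs()["q"])
```

```text
t 17.9333 now [ 0.49  -0.012  0.414] [-179.983   -0.013  157.29 ] F [-0.226 -0.261 -2.094] op 0.010746373663972186 53.97616624832153
turn first [-0.003 -0.002 -1.099]  then shift units [0.057 5.492 0.344]
[-1.383 -3.01   2.99  96.019 -0.011 21.327]
```

Call:
carry_out(targets="0 0 0 0 0 -0.55 -1; 0 0 0 0 0 -0.55 -1; 0.03 0.5 0 0 0 0 -1; 0.05 0.9 0 0 0 0 -1; 0.05 0.9 0 0 0 0 -1; 0.05 0.9 0 0 0 0 -1; 0.05 0.9 0 0 0 0 -1; 0.03 0.9 0 0 0 0 -1")

```text
time: 18.6
ee_pos: [0.5375, 0.1846, 0.4138]
tcp_rot: [-180.0, 0.0, 163.3]
wrist_force: [0.4, -0.3, -2.2]
opening: 0.0108
grasp_force: 54.0
```

Call:
carry_out(targets="0 0.5 0 0 0 0 -1; 0 0 0 0 0 0 -1; 0 0 0 0 0.25 0 -1; 0 0 0 0 0.25 0 -1; 0 0 0 0 0.23 0 -1; 0 0 0 0 0 0 -1; 0 0 0 0 0 0 -1; 0 0 0 0 0 0 -1")

```text
time: 19.27
ee_pos: [0.5427, 0.2018, 0.4143]
tcp_rot: [180.0, -4.1, 163.3]
wrist_force: [0.7, -0.1, -2.2]
opening: 0.0105
grasp_force: 54.0
```

Run:
```python
from h import *
import cv2
A,t=np.load("poses.npy");goto([t[0],t[1],.40],np.degrees(t[2])+180);print(monitor.get_obs()["q"])
b=camera("scene");cv2.imwrite("pics/scene3.png",b[:,:,::-1])
# grey image stats: panel gray regions vs white tray, ascii map around the expected panel
o=monitor.get_obs();R=Ro.from_euler("xyz",o["tcp_rot"],degrees=True);e=o["ee_pos"]
# panel corners in tool coordinates, if panel is at angle a to tool about y (a=0 when tilt matched)
for a in(0,.073,.03):
  Q=Ro.from_euler("y",a).apply(np.array([[sx*.075,-sy*.05,0] for sx,sy in((1,1),(1,-1),(-1,-1),(-1,1))]))
  print(a,proj("scene",e+R.apply(Q+[0,0,.18])).ravel())
g=cv2.cvtColor(b,cv2.COLOR_RGB2GRAY)
c=proj("scene",[e+R.apply([0,0,.18])])[0].astype(int);print(c)
s=b[c[1]-50:c[1]+60:3,c[0]-80:c[0]+80:2].mean(2)
for k,row in enumerate(s):print(c[1]-50+3*k,"".join("0123456789ABCDEF"[int(v)//16] for v in row))
print(c[0]-80)
```

```text
t 19.2667 now [0.543 0.202 0.414] [179.988  -4.146 163.287] F [ 0.654 -0.102 -2.219] op 0.010478329338849993 54.026981592178345
turn first [ 0.004 -0.724 -0.053]  then shift units [-0.186 -0.005  0.358]
[ 19.921  11.401  18.27  100.191   2.482  36.562]
0 [400.572 158.595 437.935 170.468 404.479 199.959 365.508 185.388]
0.073 [400.649 156.661 438.131 168.468 404.377 202.042 365.534 187.403]
0.03 [400.614 157.793 438.026 169.638 404.425 200.828 365.506 186.228]
[402 177]
127 888888888888883257777777777777777521111112222221212677777775AAAAAAAAAABAAAAAAAAA
130 888888888888883256677766767777653221111111111111212677777768BBBAAAAAAAAAAAAABBAA
133 88888888888888624666666666776333321111211221111122256666667ABBBAAAAAAAAAAAABABBA
136 8888888888888885455666666777422233222111111111112233666666AAAAAAAAAAAAAAAABAAABA
139 8888888888888888765566666777632232211111121222111234666667AAAAAAAAAAAAAAAAAAAAAA
142 88888888888888888746666666777621221211111111111122334555688888889999AAAAAAAAAAAA
145 888888888888888888435666677777522211111111112112673335645888888888888888889999AA
148 888888888888888898553344566
[... 1822 characters left out ...]
8888888888888888
214 88888766666677777777777788888887555555555555555556888888888888888888888888888888
217 88888777777777777777777788888888655555555555555556888888888888888888888888888888
220 88888777777777777777777788888888755555555555555556888888888888888888888888888888
223 88888777777777777777777888888889855555555555555555788888888888888888888888888888
226 8888887777777777777777788888889B976655555555555555578888888888888888888888888888
229 88888877787777777877787889899B97866777655555555555568888888888888898888888888888
232 898887877777787777888888899A97ADD98766777755555555557888888888888888888888888888
235 8888777777778888777788888A979CCC989998776677765555556888888888888888888888888888
322
```

```bash
cat >> h.py <<'E'
def place(h,dx=.006):
    A,t=np.load("poses.npy");o=monitor.get_obs();R=Ro.from_euler("xyz",o["tcp_rot"],degrees=True);e=o["ee_pos"]
    pc=e+R.apply([-.001,0,.191]);ux=R.apply([1,0,0]);g=np.array([t[0],t[1],.004+h])+dx*ux*[1,1,0]
    print("t",round(o["time"],2),"panel centre",pc,"goal",g,"shift units",R.inv().apply(g-pc)/.04,"F",o["wrist_force"],"M tool",R.inv().apply(o["torque"]),o["opening"],o["grasp_force"],o["tcp_rot"])
E
python3 -c "
from h import *
place(.03)"
```

```text
t 19.32 panel centre [0.53  0.206 0.224] goal [0.544 0.201 0.034] shift units [-0.702 -0.011  4.707] F [-0.256 -0.048 -1.482] M tool [-0.032 -0.142  0.002] 0.0106745140837833 54.02653455734253 [179.98   -4.14  163.309]
```

Call:
carry_out(targets="-0.1 0 0.4 0 0 0 -1; -0.1 0 0.7 0 0 0 -1; -0.1 0 0.8 0 0 0 -1; -0.1 0 0.8 0 0 0 -1; -0.1 0 0.8 0 0 0 -1; -0.1 0 0.7 0 0 0 -1; -0.1 0 0.4 0 0 0 -1; 0 0 0 0 0 0 -1")

```text
time: 19.98
ee_pos: [0.5555, 0.1977, 0.2245]
tcp_rot: [-179.8, -4.4, 163.3]
wrist_force: [-0.6, 0.9, -2.1]
opening: 0.0109
grasp_force: 54.0
```

```bash
python3 -c "
from h import *
place(.006)
import cv2
b=camera('scene');a=camera('top');cv2.imwrite('pics/s4.png',b[:,:,::-1]);cv2.imwrite('pics/t4.png',a[:,:,::-1])
A,t=np.load('poses.npy')
s=b[225:305:2,330:452:1].mean(2)
for k,row in enumerate(s):print(225+2*k,''.join('0123456789ABCDEF'[int(v)//16] for v in row))
P=np.array([[sx*.075,sy*.05,z] for sx,sy in((1,1),(1,-1),(-1,-1),(-1,1)) for z in(.034,.046)])
print(proj('scene',world([.544,.201,t[2]],P)))
"
```

```text
t 19.98 panel centre [0.542 0.201 0.034] goal [0.544 0.201 0.01 ] shift units [-0.09   0.02   0.595] F [-0.605  0.852 -2.141] M tool [ 0.044 -0.063 -0.015] 0.010933536956060783 53.95041346549988 [-179.805   -4.426  163.322]
225 88888887777788877777777777777777777777777777887421112211111112112111111122455543332333455678888888888888888888888888888888
227 88888877777778777778777777777777878877777777888752222111111122221111122223555543222222367888888888888888888888888888888888
229 88988887777777777888777778877777777777777788888888654322112222222111112124555322221235788888888888888888888888888888888888
231 8888888877777777777777777777788877788777777889ABB9777742111111222111112122222112223455688888888888888888888888888888888888
233 888888887777777778777777777778788888777778889AA977778753222211111121111212111122345555568888888888888888888888888888888888
235 8888888887777788888888877777777877788888889A9778AA975443344211122111111111112234455555556888888888888888888888888888888888
237 8888888777777788777778777777778877777889AA87779AA7544443344212233321111212223344444445556788888888888888888888
[... 3656 characters left out ...]
888888888888888888888888888888888888888
297 888888888888888888888888888888888888888888888888888888777889BCCCDDDDDDDDDDC97777888888888888888888888888888888888888888888
299 888888888888888888888898888889888888888888888888888887888777789ABCCCDDDDCA877888888888888888888888888888888888888888888888
301 8888888888888888888888888888888888888888888888888888888888877777789ACCBA87788888888888888888888888888888888888888888888888
303 98888888888888888888888888888888888888888888888888888888888877787777788788888888888888888888888888888888888888888888888888
[[393.057 274.56 ]
 [393.489 270.548]
 [357.77  257.551]
 [357.982 253.644]
 [390.281 230.386]
 [390.643 226.662]
 [424.07  244.626]
 [424.633 240.801]]
```

The panel corners in the scene image match the level prediction within about 1 px. I lower it slowly.

Call:
carry_out(targets="-0.03 0 0.1 0 0 0 -1; -0.03 0 0.15 0 0 0 -1; -0.03 0 0.15 0 0 0 -1; 0 0 0.1 0 0 0 -1; 0 0 0.06 0 0 0 -1; 0 0 0.03 0 0 0 -1; 0 0 0 0 0 0 -1; 0 0 0 0 0 0 -1")

```text
time: 20.75
ee_pos: [0.5583, 0.1979, 0.205]
tcp_rot: [180.0, -4.2, 163.4]
wrist_force: [0.1, 0.3, -2.1]
opening: 0.0108
grasp_force: 54.0
```

```bash
python3 -c "
from h import *
place(.0)"
```

```text
t 20.75 panel centre [0.546 0.202 0.014] goal [0.544 0.201 0.004] shift units [ 0.024 -0.022  0.262] F [ 0.065  0.346 -2.051] M tool [ 0.008 -0.038 -0.033] 0.010843482739869606 53.95132005214691 [179.988  -4.164 163.354]
```

Call:
carry_out(targets="0 0 0.02 0 0 0 -1; 0 0 0.02 0 0 0 -1; 0 0 0.02 0 0 0 -1; 0 0 0.015 0 0 0 -1; 0 0 0 0 0 0 -1; 0 0 0 0 0 0 -1; 0 0 0 0 0 0 -1; 0 0 0 0 0 0 -1")

```text
time: 21.42
ee_pos: [0.5581, 0.1979, 0.2019]
tcp_rot: [180.0, -4.2, 163.4]
wrist_force: [-0.5, -0.9, -1.5]
opening: 0.0109
grasp_force: 54.0
```

```bash
python3 -c "
from h import *
place(.0)"
```

```text
t 21.42 panel centre [0.546 0.202 0.011] goal [0.544 0.201 0.004] shift units [ 0.025 -0.021  0.185] F [-0.505 -0.948 -1.492] M tool [ 0.018 -0.03  -0.036] 0.01089197775439831 53.95094096660614 [179.99   -4.166 163.351]
```

Now 4 mm more, then 1 mm steps.

Call:
carry_out(targets="0 0 0.02 0 0 0 -1; 0 0 0.02 0 0 0 -1; 0 0 0.02 0 0 0 -1; 0 0 0.02 0 0 0 -1; 0 0 0.01 0 0 0 -1; 0 0 0 0 0 0 -1; 0 0 0 0 0 0 -1; 0 0 0 0 0 0 -1")

```text
time: 22.08
ee_pos: [0.5578, 0.198, 0.1983]
tcp_rot: [180.0, -4.2, 163.4]
wrist_force: [-0.0, 0.5, -1.9]
opening: 0.0108
grasp_force: 54.0
```

```bash
python3 -c "
from h import *
place(.0)"
```

```text
t 22.08 panel centre [0.546 0.202 0.008] goal [0.544 0.201 0.004] shift units [ 0.025 -0.021  0.095] F [-0.029  0.527 -1.893] M tool [-0.006 -0.107 -0.013] 0.010812390863174877 53.95146310329437 [179.989  -4.166 163.352]
```

Call:
carry_out(targets="0 0 0.015 0 0 0 -1; 0 0 0.015 0 0 0 -1; 0 0 0.01 0 0 0 -1; 0 0 0 0 0 0 -1; 0 0 0 0 0 0 -1; 0 0 0 0 0 0 -1; 0 0 0 0 0 0 -1; 0 0 0 0 0 0 -1")

```text
time: 22.75
ee_pos: [0.5577, 0.198, 0.1967]
tcp_rot: [180.0, -4.2, 163.4]
wrist_force: [0.2, -0.1, -1.2]
opening: 0.0111
grasp_force: 54.0
```

```bash
python3 -c "
from h import *
place(.0)"
```

```text
t 22.75 panel centre [0.545 0.202 0.006] goal [0.544 0.201 0.004] shift units [ 0.025 -0.021  0.055] F [ 0.232 -0.131 -1.228] M tool [ 0.05  -0.087  0.023] 0.011109671722681744 53.950175642967224 [179.99   -4.167 163.355]
```

Call:
carry_out(targets="0 0 0.01 0 0 0 -1; 0 0 0.01 0 0 0 -1; 0 0 0.01 0 0 0 -1; 0 0 0 0 0 0 -1; 0 0 0 0 0 0 -1; 0 0 0 0 0 0 -1; 0 0 0 0 0 0 -1; 0 0 0 0 0 0 -1")

```text
time: 23.42
ee_pos: [0.5576, 0.198, 0.1955]
tcp_rot: [180.0, -4.2, 163.4]
wrist_force: [0.3, -0.1, -2.2]
opening: 0.0109
grasp_force: 54.0
```

```bash
python3 -c "
from h import *
place(.0)"
```

```text
t 23.42 panel centre [0.545 0.202 0.005] goal [0.544 0.201 0.004] shift units [ 0.024 -0.021  0.025] F [ 0.316 -0.092 -2.201] M tool [ 0.013 -0.092 -0.009] 0.010915524561827821 53.951436281204224 [179.992  -4.17  163.353]
```

Call:
carry_out(targets="0 0 0.01 0 0 0 -1; 0 0 0.01 0 0 0 -1; 0 0 0.005 0 0 0 -1; 0 0 0 0 0 0 -1; 0 0 0 0 0 0 -1; 0 0 0 0 0 0 -1; 0 0 0 0 0 0 -1; 0 0 0 0 0 0 -1")

```text
time: 24.08
ee_pos: [0.5576, 0.1981, 0.1946]
tcp_rot: [180.0, -4.2, 163.4]
wrist_force: [0.7, -0.9, -0.6]
opening: 0.0106
grasp_force: 54.3
```

```bash
python3 -c "
from h import *
place(.0)"
```

```text
t 24.08 panel centre [0.545 0.202 0.004] goal [0.544 0.201 0.004] shift units [ 0.026 -0.023  0.002] F [ 0.707 -0.869 -0.56 ] M tool [ 0.049 -0.076 -0.018] 0.010635918448119203 54.29493248462677 [179.983  -4.157 163.355]
```

Call:
carry_out(targets="0 0 0.01 0 0 0 -1; 0 0 0.005 0 0 0 -1; 0 0 0 0 0 0 -1; 0 0 0 0 0 0 -1; 0 0 0 0 0 0 -1; 0 0 0 0 0 0 -1; 0 0 0 0 0 0 -1; 0 0 0 0 0 0 -1")

```text
time: 24.75
ee_pos: [0.5577, 0.1981, 0.1941]
tcp_rot: [180.0, -4.1, 163.3]
wrist_force: [2.3, -2.2, 5.8]
opening: 0.0109
grasp_force: 55.0
```

```bash
python3 -c "
from h import *
place(.0)"
```

```text
t 24.75 panel centre [0.545 0.202 0.004] goal [0.544 0.201 0.004] shift units [ 0.03  -0.023 -0.009] F [ 2.322 -2.168  5.835] M tool [ 0.276 -0.089  0.021] 0.01093789628794797 54.969701170921326 [179.978  -4.135 163.35 ]
```

It's down flat: contact is about 8 N and the pitch moment hasn't changed. I open the fingers, then withdraw.

Call:
carry_out(targets="0 0 0 0 0 0 -0.6; 0 0 0 0 0 0 -0.4; 0 0 0 0 0 0 -0.2; 0 0 0 0 0 0 0; 0 0 0 0 0 0 0; 0 0 0 0 0 0 0; 0 0 0 0 0 0 0; 0 0 0 0 0 0 0", newtons=20)

```text
time: 25.42
ee_pos: [0.5575, 0.1981, 0.1938]
tcp_rot: [180.0, -4.2, 163.4]
wrist_force: [-0.3, -0.4, 0.2]
opening: 0.0422
grasp_force: 0.0
```

Call:
carry_out(targets="0 0 -0.1 0 0 0 0; 0 0 -0.2 0 0 0 0; 0 0 -0.4 0 0 0 0; 0 0 -0.6 0 0 0 0; 0 0 -0.7 0 0 0 0; 0 0 -0.8 0 0 0 0; 0 0 -0.8 0 0 0 0; 0 0 -0.6 0 0 0 0")

```text
time: 26.08
ee_pos: [0.5691, 0.1944, 0.3653]
tcp_rot: [179.9, -4.0, 163.4]
wrist_force: [-0.7, 1.0, 0.7]
opening: 0.0428
grasp_force: 0.0
```

Call:
carry_out(targets="-0.6 -0.7 0 0 0 0 0; -0.6 -0.7 0 0 0 0 0; -0.6 -0.7 0 0 0 0 0; -0.6 -0.7 0 0 0 0 0; -0.6 -0.7 0 0 0 0 0; -0.6 -0.7 0 0 0 0 0; 0 0 0 0 0 0 0; 0 0 0 0 0 0 0")

```text
time: 26.75
ee_pos: [0.6591, -0.0096, 0.351]
tcp_rot: [180.0, -4.2, 163.2]
wrist_force: [0.2, 0.6, 0.1]
opening: 0.0427
grasp_force: 0.0
```

```bash
python3 -c "
from h import *
import cv2
o=monitor.get_obs();print(o['time'],o['ee_pos'],o['wrist_force'],o['opening'])
b=camera('scene');a=camera('top');cv2.imwrite('pics/s5.png',b[:,:,::-1]);cv2.imwrite('pics/t5.png',a[:,:,::-1])
A,t=np.load('poses.npy')
s=a[125:245:2,165:280].mean(2)
for k,row in enumerate(s):print(125+2*k,''.join('0123456789ABCDEF'[int(v)//16] for v in row))
P=np.array([[sx*.075,sy*.05,.016] for sx,sy in((1,1),(1,-1),(-1,-1),(-1,1))])
print(proj('top',world([.545,.202,t[2]],P)),proj('scene',world([.545,.202,t[2]],P)))
t0=cv2.imread('pics/top0.png').astype(int)[:,:,::-1];s0=cv2.imread('pics/scene0.png').astype(int)[:,:,::-1]
print('jar diff',abs(t0[240:262,293:316]-a[240:262,293:316]).mean(),abs(s0[192:220,330:350]-b[192:220,330:350].astype(int)).mean(),'bottle',abs(t0[128:152,326:350]-a[128:152,326:350]).mean(),abs(s0[200:232,260:282]-b[200:232,260:282].astype(int)).mean(),'ref',abs(t0[20:40,100:200]-a[20:40,100:200]).mean())
s=b[215:300:2,330:452:1].mean(2)
for k,row in enumerate(s):print(215+2*k,''.join('0123456789ABCDEF'[int(v)//16] for v in row))
"
```

```text
26.75 [ 0.659 -0.01   0.351] [0.243 0.614 0.127] 0.04265659928952961
125 6666666666666666666666666666666666666666666666666666666666666666666666666666666666566677778888888889999999999999999
127 6666666666666666666666666666666666666666666666666666666666666666666666666666666666566677777888888888899999999999999
129 6666666666666666666666666666666666666666666666666666666666666666666666667666666666566777777888888889899999999999999
131 6666666666666666666666666666666666789877776666666666666666666666666666666666666666566677787888888889998999999999999
133 6666666666666666666666666666666667864566788888776666666666666666666666666666666666666677787888888889899999999999999
135 66666666666666666666666666666666788569999777666678988777666666666666666666666666666667777888888888888999999999999A9
137 66666666666666666666666666666666785589AAAAAAA9877765566789887776666666666666666665666677787888888988999999999999999
139 6666666666666666666666666666666687579AAAAAAAAAAAAAAAA987766666789987776666666666666667777788888888999899999999999A9
141 666666666666665666666666666666688559AAAAAAA9AAAAAAAAAAAAAAAA9877656
[... 11195 characters left out ...]
DDDDDDDDDDDDDDDDDDDDDDDDDB977888888988998898888888888888888888888
291 888888998889988888999988888889989988877777777889BCDDDDDDDDDDDDDDDDDDDDDDDDDDDDDDC97788888888888888898988888888888888888888
293 9888889998888888898888998889999888888888888888877889BCDDDDDDDDDDDDDDDDDDDDDDDDC9777788888888888888888899988888888888888888
295 88888988999988888998889899899998889998899888888888877889BCDDDDDDDDDDDDDDDDDDC977778888898988888888888888888888888888888888
297 99888899889999999998889999989998998999898888888888888887788ABCDDDDDDDDDDDDCA8778888898888988888888888888888888888888888888
299 898888999999898988999999988999999899888888888888888888888887789ACCDDDDDDCA878888898888888888888888888888888888888888888888
```

```bash
python3 -c "
from workcell import bot
print(bot.job_done())"
```

```text
the job is handed in; nothing more can be done
None
```

The panel is unlatched, lifted off by its rib and lying flat, right way up, in the white tray, and the job is handed in at about 27 s. The bottle looks unmoved; the arm blocked a final view of the jar, but the panel and gripper stayed well above its height the whole way.

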